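# Slide the gauge blade into the sheet folder's throat, home on the back stop

## Robot

A 6-joint arm with a two-finger parallel gripper is mounted at the origin on the work surface. World frame = base frame: x ahead of the robot, y to its left, z up, the work surface at z = 0. Lengths are in m, angles in rad, forces in N, time in s.
With the tool pointing down it reaches from about 0.35 to 0.975 m from the base axis. Payload 4.9 kg.
Tool frame: the origin (TCP) lies midway between the tips of the shut fingers; the grasp point (between the pads) lies 19 mm behind it; z points along the fingers, y is the line along which they close (so a half turn about z gives the same grasp; the last joint's range is limited). The gripper opens to 85 mm and grips with 20 to 120 N. Pads are 22 mm wide; open, the fingers measure 114 mm over their backs; the gripper's body (76 mm by 85 mm) begins 54 mm behind the grasp point. The pads swing forward as they close: fully open they stand 13 mm farther back than shut.
Start: joints at [1.06, 0.053, 1.613, -0, 1.476, -0.119], TCP at [0.239, 0.578, 0.193] pointing down, gripper open.
Joint ranges: [-3.01, 3.01], [-1.01, 2.22], [0.06, 2.58], [-1.02, 4.17], [0.09, 2.62], [-3.14, 3.14]. Speed limits (rad/s): [2.57, 2.57, 3.14, 3.14, 3.14, 3.14].

## Interface

Orientations are given as a rotation vector (axis times angle).
In Python, from station import ctrl gives the robot as it stands.
- The arm moves only by the tool step_arm, never from a script. Its argument "targets" is a list of rows, each an object with "travel": the shift along the world's x, y, z as a fraction of full scale, a list of three; "angular": the turn, a rotation vector about the world's x, y, z as a fraction of full scale, a list of three; "gripper": the opening, from 0 (shut) to 1 (fully open). In form: [{"travel": [x, y, z], "angular": [rx, ry, rz], "gripper": gripper}, ...]. A call has 1 to 10 rows; each row is the pose to reach, as a shift and turn from the pose commanded when the call began; what a row does not reach only later rows make up. Full scale, the value 1, is 0.6 m for a shift and pi/4 rad for a turn. A row lasts 1/10 s, in which the tool goes at most 50 mm and 8.59 degrees, less where a joint would pass 70% of its speed; a pose out of reach is approached as far as the arm can. A call with a number of a shift or a turn outside -1 to 1 is refused whole. A call with a gripper value outside its range is refused whole. The fingers move at their own pace and stop on an object; "squeeze" is the grip in N (left out, the last holds). Time passes only in rows, so rows that repeat a pose let the fingers close. It gives the time, the measured TCP pose, the force, the opening and the grip force at its end, in the units of the state.
- ctrl.get_obs(): the state, without advancing time (a new reading comes with each control period).
- ctrl.get_image(name): name is "scene" or "top"; returns a dict with "img" (400x640x3 uint8, red, green, blue), "fx", "fy", "cx", "cy" (pixels), "rvec" (rotation vector, rad) and "tvec" (3), from world to camera coordinates, as OpenCV has them. Camera axes: x right, y down, z forward; pixel columns grow to the right and rows downward; lengths in m; the calibration is good to about 2 mm. A picture is of the moment at which its call begins. There is no depth.
- ctrl.finish_job(): hands the job in; it is judged then, once.
The state is a dict: "t": time; "q": joint angles; "dq": joint speeds; "effort": joint torques, N m; "tool_pos": TCP position; "tool_rot": TCP orientation; "contact_force": force on the tool from outside, world axes, zero at the start; "wrist_torque": the same for the moment, N m; "opening": finger opening in m; "grip_force": force on a finger pad.
Only numpy, scipy, OpenCV 4.12 (cv2) and the standard library are available. Lean on these libraries where they do the work, as an engineer would, in place of code of your own. Each camera call takes 0.05 s, during which the arm holds its last target. There are 200 camera calls.

## Task

Slide the flat gauge blade, cut-corner nose first, under the blue beam of the bench folder and all the way in until its nose bears squarely on the back stop's screwed-out brass pad; press it home for half a second with about 8 N, never more than 15 N. Leave the blade lying there against the pad, without shifting the stop or disturbing anything else on the bench.

Things in the scene. Friction and masses are not known exactly. Their poses are not given: they have to be found in the camera images.
- folder: Bench sheet folder, fixed. x axis = feed direction, y across, z up; origin on the bench under the board's centre line. Plywood board 18 mm thick: x -310 to 200 mm, y -140 to 140 mm. Across it a blue frame, x 60 to 105 mm, y -89 to 89 mm, low feet to y -131 and 131. Lever with ball grip on its -y side, up to 70 mm high, out to x 199, y -117 mm.
- mouth (a point): Middle of the throat's entrance at board level (folder x 60, y 0, z 18 mm), axes as the folder's. The throat runs through under the blue beam: 98 mm wide between two cheeks (tops 80 mm over the bench), 10 mm high, 45 mm long.
- stop: Steel back stop block 26 x 60 x 22 mm (x, y, z) with a black knob (top 37 mm over the board), past the beam, at folder x 132 to 157 mm, y 0. Origin: bottom centre of its face toward the throat; x = feed direction. From that face a rigid brass pad (44 wide, 2 to 16 mm over the board) sticks out toward the throat by 1 to 11 mm; how far is not measured: feel for it.
- stop_face (a point): Point on the middle of the block's face (not the pad's) toward the throat, 3 mm above the board; x axis is the feed direction.
- gauge: Flat aluminium blade 170 mm long (its x), 90 wide (y), 6 thick, 0.2 to 0.35 kg, loose, flat on the board before the throat; too wide to grasp. Origin: underside centre. Nose at +x with both corners cut off 12 x 12 mm, square tail at -x; dark cross lines engraved on the tail half. Sliding it takes 1 to 4 N.
- gauge_nose (a point): Middle of the blade's nose edge at half thickness (85 mm ahead of its origin); axes as the blade's.
- gauge_tail (a point): Middle of the blade's tail edge at half thickness (85 mm behind its origin); axes as the blade's.
- cup: Bystander: closed plain white canister, 76 mm dia., 115 mm high, upright on the bench. Origin: underside centre.
- offcut: Bystander: wood offcut 120 x 60 x 45 mm on the bench. Origin: underside centre.
- tape: Bystander: roll of tape, 90 mm dia., 25 mm high, flat on the bench. Origin: underside centre.
There are look-alikes about, which are no part of the job. What is meant by the gauge is not brown, purple or turquoise, and is the smaller of those in its own colour.

How it is judged:
By the outcome, as a careful person would: the job done as asked, in the order asked, and still so for the second after the job is handed in, with the robot touching nothing.
It also fails if it takes over 72 s, if anything falls off the work surface, if the arm or the gripper's body presses on something with over 40 N, if the wrist force passes 120 N, or if a joint passes its speed limit or range.

## Working session

There is one attempt and no reset: what is moved stays moved. The work goes in short steps, Python scripts to look and compute and a tool call to move; the robot and the scene stay as the last step left them, time stands still between calls to the robot, and variables do not carry over. Pictures are saved under pics/ and viewed, at most 10 in all, crops included, and the job is handed in when it is done.

Besides the shell and the picture viewer there is one more tool, called after ">>>" as name(argument=value, ...), one argument or row to a line, values as JSON. step_arm: Moves the arm, as the interface text tells. Its arguments: {"type":"object","properties":{"targets":{"type":"array"},"squeeze":{"type":"number"}},"required":["targets"]}

```bash
mkdir -p pics
python3 - <<'E'
from station import ctrl
import cv2,numpy as np,pickle
for n in("scene","top"):
    d=ctrl.get_image(n); pickle.dump(d,open(n+".pkl","wb"))
    cv2.imwrite(f"pics/{n}0.png",d["img"][:,:,::-1])
    R=cv2.Rodrigues(np.array(d["rvec"]))[0]; print(n,d["fx"],d["fy"],d["cx"],d["cy"],-R.T@np.array(d["tvec"]))
o=ctrl.get_obs();print(o)
E
```

```text
scene 485.9146187762583 485.9146187762583 316.26102271800806 199.69014791304284 [1.15213841 0.88225672 0.79637565]
top 396.2741720823633 396.2741720823633 316.92418566756453 198.53853237475022 [ 0.2868742  -0.02824044  1.07486178]
{'t': 0.1, 'q': array([ 1.06001344e+00,  5.32830536e-02,  1.61417048e+00,  2.35418791e-05,
        1.47604229e+00, -1.19004861e-01]), 'dq': array([ 1.07313745e-03, -2.62853411e-03, -3.21447781e-03,  1.77631148e-05,
        4.72847547e-03, -1.18496202e-03]), 'effort': array([ 1.10450554e-03, -3.94901383e+01, -3.71363282e+01, -5.53265875e-05,
        3.90047848e-03, -5.37568411e-06]), 'tool_pos': array([0.23831953, 0.5770735 , 0.19198264]), 'tool_rot': array([-6.11359410e-01, -3.08090780e+00,  2.83055526e-03]), 'contact_force': array([ 0.38081993, -0.46729522, -0.06102991]), 'wrist_torque': array([ 0.00388777, -0.00028387, -0.01028931]), 'grip_force': 0.0, 'opening': 0.08534407583804458}
```

View pics/scene0.png

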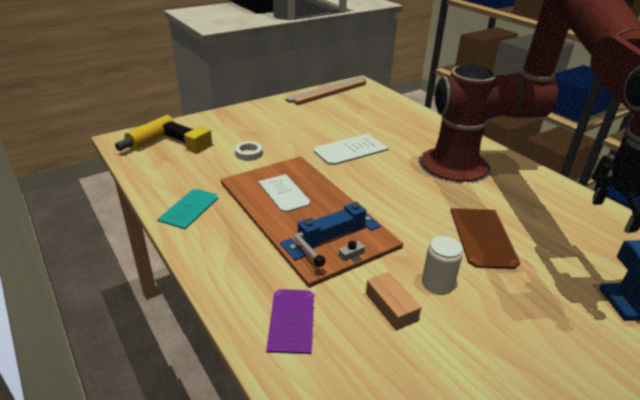

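View pics/top0.png

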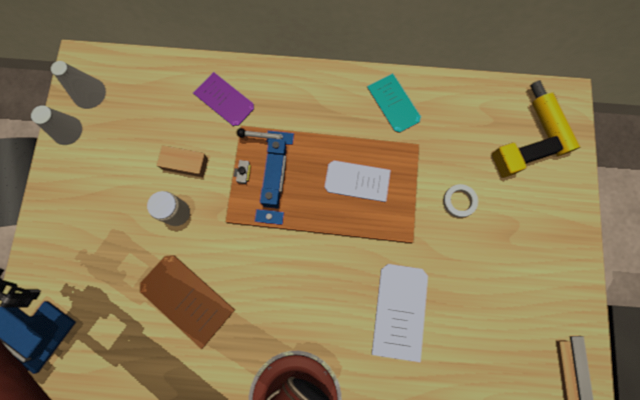

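The white blade on the board at about (358,181) in the top view is the gauge, with its nose toward the throat (image left, about world +y). The larger white one at (400,312) is a look-alike. I'll enlarge both views.

Run:
```python
import cv2,pickle
t=pickle.load(open("top.pkl","rb"))["img"][:,:,::-1]; s=pickle.load(open("scene.pkl","rb"))["img"][:,:,::-1]
cv2.imwrite("pics/topc.png",cv2.resize(t[120:250,225:425],None,fx=4,fy=4,interpolation=cv2.INTER_CUBIC))
cv2.imwrite("pics/scenec.png",cv2.resize(s[150:285,215:415],None,fx=4,fy=4,interpolation=cv2.INTER_CUBIC))
```

```text
(no output)
```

View pics/topc.png

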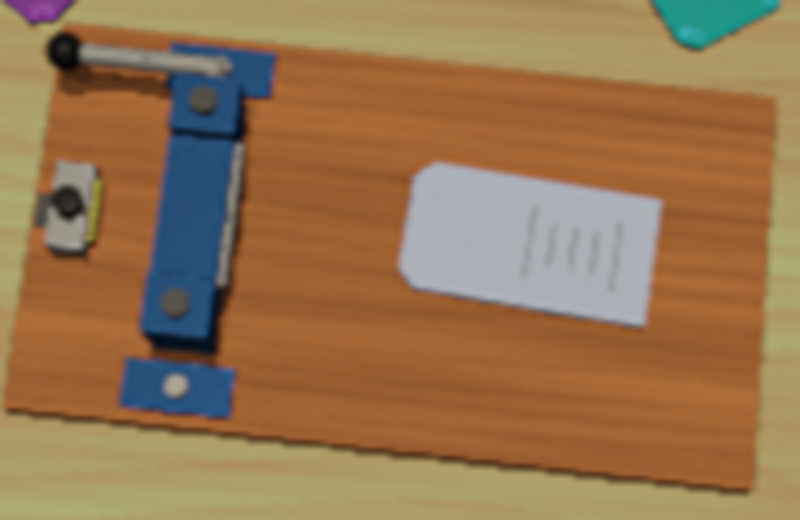

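View pics/scenec.png

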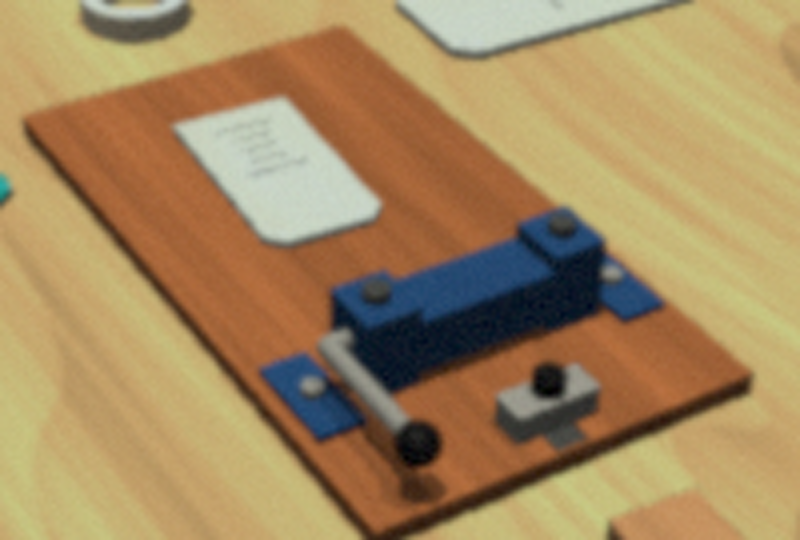

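```bash
cat > h.py <<'E'
import cv2,pickle,numpy as np
from scipy.optimize import least_squares
def proj(d,P):
    K=np.array([[d["fx"],0,d["cx"]],[0,d["fy"],d["cy"]],[0,0,1]])
    return cv2.projectPoints(np.array(P,float),np.array(d["rvec"]),np.array(d["tvec"]),K,None)[0][:,0]
def loc(p,L): # planar pose x,y,yaw,z
    c,s=np.cos(p[2]),np.sin(p[2]);L=np.asarray(L,float)
    return np.c_[p[0]+c*L[:,0]-s*L[:,1],p[1]+s*L[:,0]+c*L[:,1],np.full(len(L),p[3])+(L[:,2] if L.shape[1]>2 else 0)]
def fit(views,p0):
    f=lambda p:np.concatenate([(proj(d,loc(p,L))-px).ravel() for d,L,px in views])
    r=least_squares(f,p0); return r.x,r.fun.reshape(-1,2)
def inv(p,W): # world->local
    c,s=np.cos(p[2]),np.sin(p[2]);v=np.asarray(W)[:2]-p[:2];return np.array([c*v[0]+s*v[1],-s*v[0]+c*v[1]])
E
python3 - <<'E'
from h import *
t=pickle.load(open("top.pkl","rb"));s=pickle.load(open("scene.pkl","rb"))
T=lambda a:np.array(a)/4+[225-.375,120-.375]; S=lambda a:np.array(a)/4+[215-.375,150-.375]
B=np.array([[-310,-140],[-310,140],[200,140],[200,-140]])/1e3
tp=T([(777,98),(754,488),(5,407),(65,22)]);sp=S([(25,122),(345,27),(750,378),(378,533)])
p0=[.35,.1,1.57,.018]
for v in([(t,B,tp)],[(s,B,sp)],[(t,B,tp),(s,B,sp)]):
    if len(v)==1:
        d,L,px=v[0]; r=least_squares(lambda p:(proj(d,loc([*p,.018],L))-px).ravel(),p0[:3]);print(r.x,np.round(r.fun,1))
    else: p,f=fit(v,p0);print("folder",p,np.round(f,1).tolist())
G=np.array([[-85,-45],[-85,45],[85,33],[85,-33]])/1e3
gt=T([(663,200),(645,326),(398,266),(415,182)]);gs=S([(172,125),(288,95),(378,214),(288,243)])
for v in([(t,G,gt)],[(s,G,gs)],[(t,G,gt),(s,G,gs)]):
    if len(v)==1:
        d,L,px=v[0]; r=least_squares(lambda p:(proj(d,loc([*p,.024],L))-px).ravel(),p0[:3]);print(r.x,np.round(r.fun,1))
    else: g,f=fit(v,p0);print("gauge",g,np.round(f,1).tolist())
print("gauge in folder",inv(p,g),np.degrees(g[2]-p[2]))
# board stop block top corners z=.04, frame top
for n,P in dict(stop=[[132,-30,40],[132,30,40],[157,30,40],[157,-30,40]],frame=[[60,-89,80],[60,89,80],[105,89,80],[105,-89,80]]).items():
    q=[p[0],p[1],p[2],0];print(n,((proj(t,loc(q,np.array(P)/1e3))-[225,120])*4).round().tolist(),((proj(s,loc(q,np.array(P)/1e3))-[215,150])*4).round().tolist())
E
```

```text
[0.56514616 0.02555699 1.54228244] [ 0.8 -0.8  0.8  0.7 -1.1  0.2 -0.6 -0.5]
[0.56461578 0.02819233 1.5389022 ] [-1.  -1.3  0.1 -0.4  1.7 -0.5 -0.8  0.9]
folder [0.5643668  0.02568191 1.54159398 0.01468496] [[0.5, -0.0], [0.5, 1.2], [-0.9, 0.7], [-0.4, 0.2], [-1.4, -0.7], [-0.6, 0.1], [1.0, -0.3], [-1.0, 1.3]]
[ 0.57280539 -0.1185626   1.48706283] [-0.4  0.1 -0.1  0.1  0.5  0.8  0.  -1. ]
[ 0.56948244 -0.1197636   1.4793352 ] [ 0.7 -0.2 -0.7  0.3 -0.5  0.5  0.4 -0.5]
gauge [ 0.57158653 -0.11782319  1.48365276  0.0262617 ] [[-0.5, 0.4], [-0.3, 0.4], [0.2, 0.9], [-0.2, -1.0], [0.3, -0.3], [-1.1, 0.1], [-0.7, 0.4], [0.3, -0.6]]
gauge in folder [-0.14323311 -0.01140674] -3.3197868663275916
stop [[130.0, 168.0], [117.0, 253.0], [80.0, 249.0], [93.0, 164.0]] [[470.0, 372.0], [550.0, 341.0], [574.0, 363.0], [493.0, 395.0]]
frame [[241.0, 76.0], [206.0, 338.0], [136.0, 330.0], [174.0, 69.0]] [[326.0, 287.0], [564.0, 203.0], [606.0, 239.0], [364.0, 327.0]]
```

>>> step_arm(
  targets=[
    {"travel": [0.268, -0.684, 0.01], "angular": [0, 0, -0.805], "gripper": 0.6},
    {"travel": [0.268, -0.684, 0.01], "angular": [0, 0, -0.805], "gripper": 0.6},
    {"travel": [0.268, -0.684, 0.01], "angular": [0, 0, -0.805], "gripper": 0.6},
    {"travel": [0.268, -0.684, 0.01], "angular": [0, 0, -0.805], "gripper": 0.6},
    {"travel": [0.268, -0.684, 0.01], "angular": [0, 0, -0.805], "gripper": 0.6},
    {"travel": [0.268, -0.684, 0.01], "angular": [0, 0, -0.805], "gripper": 0.6},
    {"travel": [0.268, -0.684, 0.01], "angular": [0, 0, -0.805], "gripper": 0.6},
    {"travel": [0.268, -0.684, 0.01], "angular": [0, 0, -0.805], "gripper": 0.6},
    {"travel": [0.268, -0.684, 0.01], "angular": [0, 0, -0.805], "gripper": 0.6},
    {"travel": [0.268, -0.684, 0.01], "angular": [0, 0, -0.805], "gripper": 0.6},
  ],
)

```text
t: 1.1
tool_pos: [0.4006, 0.1634, 0.1989]
tool_rot: [1.549, 2.732, -0.002]
contact_force: [0.6, 0.4, 0.0]
opening: 0.0515
grip_force: 0.0
```

>>> step_arm(
  targets=[
    {"travel": [0.268, -0.684, 0], "angular": [0, 0, -0.805], "gripper": 0.6},
    {"travel": [0.268, -0.684, 0], "angular": [0, 0, -0.805], "gripper": 0.6},
    {"travel": [0.268, -0.684, 0], "angular": [0, 0, -0.805], "gripper": 0.6},
    {"travel": [0.268, -0.684, 0], "angular": [0, 0, -0.805], "gripper": 0.6},
    {"travel": [0.268, -0.684, 0], "angular": [0, 0, -0.805], "gripper": 0.6},
    {"travel": [0.268, -0.684, 0], "angular": [0, 0, -0.805], "gripper": 0.6},
    {"travel": [0.268, -0.684, 0], "angular": [0, 0, -0.805], "gripper": 0.6},
    {"travel": [0.268, -0.684, 0], "angular": [0, 0, -0.805], "gripper": 0.6},
    {"travel": [0.268, -0.684, 0], "angular": [0, 0, -0.805], "gripper": 0.6},
    {"travel": [0.268, -0.684, 0], "angular": [0, 0, -0.805], "gripper": 0.6},
  ],
)

```text
t: 2.1
tool_pos: [0.561, -0.2462, 0.1976]
tool_rot: [-2.317, -2.12, 0.002]
contact_force: [0.1, 0.5, -1.0]
opening: 0.0514
grip_force: 0.0
```

>>> step_arm(
  targets=[
    {"travel": [0, 0, -0.06], "angular": [0, 0, 0], "gripper": 0.6},
    {"travel": [0, 0, -0.13], "angular": [0, 0, 0], "gripper": 0.6},
    {"travel": [0, 0, -0.19], "angular": [0, 0, 0], "gripper": 0.6},
    {"travel": [0, 0, -0.23], "angular": [0, 0, 0], "gripper": 0.6},
    {"travel": [0, 0, -0.26], "angular": [0, 0, 0], "gripper": 0.6},
    {"travel": [0, 0, -0.28], "angular": [0, 0, 0], "gripper": 0.6},
    {"travel": [0, 0, -0.28], "angular": [0, 0, 0], "gripper": 0.6},
    {"travel": [0, 0, -0.28], "angular": [0, 0, 0], "gripper": 0.6},
  ],
)

```text
t: 2.9
tool_pos: [0.5608, -0.2427, 0.0318]
tool_rot: [2.313, 2.125, 0.001]
contact_force: [-0.2, 0.1, 1.1]
opening: 0.0511
grip_force: 0.0
```

>>> step_arm(
  targets=[
    {"travel": [0, 0, -0.003], "angular": [0, 0, 0], "gripper": 0.6},
    {"travel": [0, 0, -0.006], "angular": [0, 0, 0], "gripper": 0.6},
    {"travel": [0, 0, -0.01], "angular": [0, 0, 0], "gripper": 0.6},
    {"travel": [0, 0, -0.01], "angular": [0, 0, 0], "gripper": 0.6},
  ],
)

```text
t: 3.3
tool_pos: [0.5601, -0.2432, 0.025]
tool_rot: [-2.314, -2.124, 0.0]
contact_force: [-0.4, -0.1, 0.4]
opening: 0.0512
grip_force: 0.0
```

>>> step_arm(
  targets=[
    {"travel": [0, 0, -0.002], "angular": [0, 0, 0], "gripper": 0.6},
    {"travel": [0, 0, -0.005], "angular": [0, 0, 0], "gripper": 0.6},
    {"travel": [0, 0, -0.005], "angular": [0, 0, 0], "gripper": 0.6},
  ],
)

```text
t: 3.6
tool_pos: [0.56, -0.2431, 0.0217]
tool_rot: [-2.314, -2.124, 0.0]
contact_force: [0.0, -0.2, -0.0]
opening: 0.0514
grip_force: 0.0
```

>>> step_arm(
  targets=[
    {"travel": [0, 0, -0.002], "angular": [0, 0, 0], "gripper": 0.6},
    {"travel": [0, 0, -0.003], "angular": [0, 0, 0], "gripper": 0.6},
    {"travel": [0, 0, -0.003], "angular": [0, 0, 0], "gripper": 0.6},
  ],
)

```text
t: 3.9
tool_pos: [0.5602, -0.2431, 0.0202]
tool_rot: [-2.314, -2.124, 0.0]
contact_force: [0.6, -0.0, -0.2]
opening: 0.0509
grip_force: 0.0
```

>>> step_arm(
  targets=[
    {"travel": [0, 0, -0.001], "angular": [0, 0, 0], "gripper": 0.6},
    {"travel": [0, 0, -0.002], "angular": [0, 0, 0], "gripper": 0.6},
    {"travel": [0, 0, -0.002], "angular": [0, 0, 0], "gripper": 0.6},
  ],
)

```text
t: 4.2
tool_pos: [0.5602, -0.2431, 0.019]
tool_rot: [-2.314, -2.124, 0.0]
contact_force: [0.0, 0.4, -0.0]
opening: 0.0511
grip_force: 0.0
```

>>> step_arm(
  targets=[
    {"travel": [0, 0, -0.001], "angular": [0, 0, 0], "gripper": 0.6},
    {"travel": [0, 0, -0.002], "angular": [0, 0, 0], "gripper": 0.6},
    {"travel": [0, 0, -0.002], "angular": [0, 0, 0], "gripper": 0.6},
  ],
)

```text
t: 4.5
tool_pos: [0.5602, -0.2431, 0.0177]
tool_rot: [-2.314, -2.124, 0.0]
contact_force: [-0.3, 0.7, -0.3]
opening: 0.0511
grip_force: 0.0
```

Still clear, since the part-open tips stand behind the TCP. I'll keep feeling downward.

>>> step_arm(
  targets=[
    {"travel": [0, 0, -0.001], "angular": [0, 0, 0], "gripper": 0.6},
    {"travel": [0, 0, -0.002], "angular": [0, 0, 0], "gripper": 0.6},
    {"travel": [0, 0, -0.002], "angular": [0, 0, 0], "gripper": 0.6},
  ],
)

```text
t: 4.8
tool_pos: [0.5602, -0.2431, 0.0166]
tool_rot: [-2.314, -2.124, 0.0]
contact_force: [-0.5, -0.2, -0.1]
opening: 0.0511
grip_force: 0.0
```

>>> step_arm(
  targets=[
    {"travel": [0, 0, -0.001], "angular": [0, 0, 0], "gripper": 0.6},
    {"travel": [0, 0, -0.001], "angular": [0, 0, 0], "gripper": 0.6},
    {"travel": [0, 0, -0.001], "angular": [0, 0, 0], "gripper": 0.6},
  ],
)

```text
t: 5.1
tool_pos: [0.5602, -0.2432, 0.0161]
tool_rot: [-2.314, -2.124, 0.0]
contact_force: [-0.6, -0.3, -0.8]
opening: 0.0511
grip_force: 0.0
```

>>> step_arm(
  targets=[
    {"travel": [0, 0, -0.001], "angular": [0, 0, 0], "gripper": 0.6},
    {"travel": [0, 0, -0.001], "angular": [0, 0, 0], "gripper": 0.6},
    {"travel": [0, 0, -0.001], "angular": [0, 0, 0], "gripper": 0.6},
  ],
)

```text
t: 5.4
tool_pos: [0.5602, -0.2432, 0.0155]
tool_rot: [-2.314, -2.124, -0.0]
contact_force: [-0.6, 0.0, -0.2]
opening: 0.0514
grip_force: 0.0
```

>>> step_arm(
  targets=[
    {"travel": [0, 0, -0.001], "angular": [0, 0, 0], "gripper": 0.6},
    {"travel": [0, 0, -0.001], "angular": [0, 0, 0], "gripper": 0.6},
    {"travel": [0, 0, -0.001], "angular": [0, 0, 0], "gripper": 0.6},
  ],
)

```text
t: 5.7
tool_pos: [0.5602, -0.2431, 0.0148]
tool_rot: [-2.314, -2.124, 0.0]
contact_force: [0.0, 0.1, -0.5]
opening: 0.0514
grip_force: 0.0
```

>>> step_arm(
  targets=[
    {"travel": [0, 0, -0.001], "angular": [0, 0, 0], "gripper": 0.6},
    {"travel": [0, 0, -0.001], "angular": [0, 0, 0], "gripper": 0.6},
    {"travel": [0, 0, -0.001], "angular": [0, 0, 0], "gripper": 0.6},
  ],
)

```text
t: 6.0
tool_pos: [0.5602, -0.2432, 0.0143]
tool_rot: [-2.314, -2.124, 0.0]
contact_force: [-0.4, -0.4, -0.1]
opening: 0.0511
grip_force: 0.0
```

>>> step_arm(
  targets=[
    {"travel": [0, 0, -0.001], "angular": [0, 0, 0], "gripper": 0.6},
    {"travel": [0, 0, -0.001], "angular": [0, 0, 0], "gripper": 0.6},
    {"travel": [0, 0, -0.001], "angular": [0, 0, 0], "gripper": 0.6},
  ],
)

```text
t: 6.3
tool_pos: [0.5602, -0.2432, 0.0137]
tool_rot: [-2.314, -2.124, 0.0]
contact_force: [-0.4, 0.3, 0.4]
opening: 0.0513
grip_force: 0.0
```

>>> step_arm(
  targets=[
    {"travel": [0, 0, -0.001], "angular": [0, 0, 0], "gripper": 0.6},
    {"travel": [0, 0, -0.001], "angular": [0, 0, 0], "gripper": 0.6},
    {"travel": [0, 0, -0.001], "angular": [0, 0, 0], "gripper": 0.6},
  ],
)

```text
t: 6.6
tool_pos: [0.5602, -0.2431, 0.013]
tool_rot: [-2.314, -2.124, 0.0]
contact_force: [0.2, 0.1, 0.2]
opening: 0.0511
grip_force: 0.0
```

>>> step_arm(
  targets=[
    {"travel": [0, 0, -0.001], "angular": [0, 0, 0], "gripper": 0.6},
    {"travel": [0, 0, -0.001], "angular": [0, 0, 0], "gripper": 0.6},
    {"travel": [0, 0, -0.001], "angular": [0, 0, 0], "gripper": 0.6},
  ],
)

```text
t: 6.9
tool_pos: [0.5602, -0.2432, 0.0125]
tool_rot: [-2.314, -2.124, -0.0]
contact_force: [-0.4, 1.3, -0.3]
opening: 0.0518
grip_force: 0.0
```

Run:
```python
from station import ctrl
import cv2,numpy as np,pickle
ims=[]
for n,(a,b,c,d) in dict(scene=(110,240,210,340),top=(120,250,320,450)).items():
    i=ctrl.get_image(n)["img"][a:b,c:d,::-1]; ims.append(cv2.resize(i,(390,390),interpolation=cv2.INTER_CUBIC))
cv2.imwrite("pics/c1.png",np.hstack(ims))
```

```text
(no output)
```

View pics/c1.png

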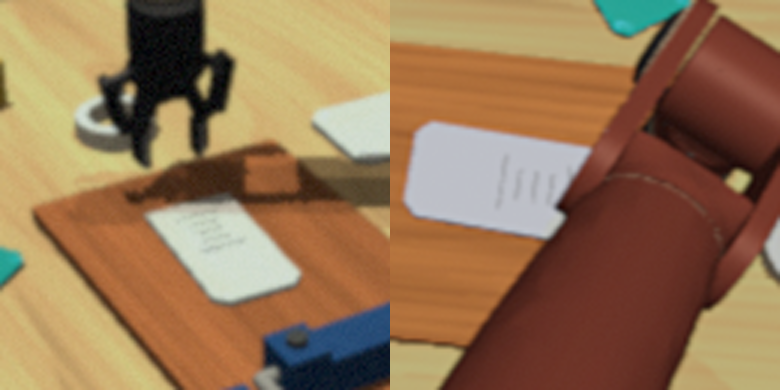

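Run:
```python
from h import *
s=pickle.load(open("scene.pkl","rb"))
for z in(.0125,.018,.024,.04,.06):
    P=[[.5602+a*.996,-.2432-a*.086,z] for a in(.033,-.033)]
    print(z,((proj(s,P)-[210,110])*3).round().tolist())
F=[.565,.0262,1.541,.018]
print("tcp in folder",inv(np.array(F),[.5602,-.2432]))
print(((proj(s,loc(F,np.array([[-.31,-.14],[-.31,.14]])))-[210,110])*3).round())
```

```text
0.0125 [[140.0, 201.0], [199.0, 186.0]]
0.018 [[140.0, 196.0], [199.0, 181.0]]
0.024 [[139.0, 191.0], [199.0, 176.0]]
0.04 [[139.0, 178.0], [199.0, 163.0]]
0.06 [[138.0, 160.0], [198.0, 146.0]]
tcp in folder [-0.26942342 -0.00322807]
[[ 28. 206.]
 [271. 137.]]
```

Run:
```python
from station import ctrl
from h import *
i=ctrl.get_image("scene")["img"][105:195,225:310,::-1]
s=pickle.load(open("scene.pkl","rb"));j=s["img"][150:240,555:640,::-1]
cv2.imwrite("pics/c2.png",np.hstack([cv2.resize(k,None,fx=4.7,fy=6,interpolation=cv2.INTER_CUBIC) for k in(i,j)]))
o=ctrl.get_obs();print(o["q"],o["effort"],o["wrist_torque"],o["contact_force"])
print(proj(s,[[.239,.578,.193]]))
```

```text
[-5.31324254e-01  1.93734778e-01  1.77811276e+00  1.74924490e-05
  1.16969348e+00 -4.45819425e-01] [ 3.32157115e-04 -4.09262609e+01 -3.24519324e+01 -2.18531304e-04
  9.37249351e-04  4.11372397e-06] [-0.04651901  0.06040146 -0.01201579] [-0.30177565  0.04910944 -0.48910347]
[[602.68806514 237.58882568]]
```

View pics/c2.png

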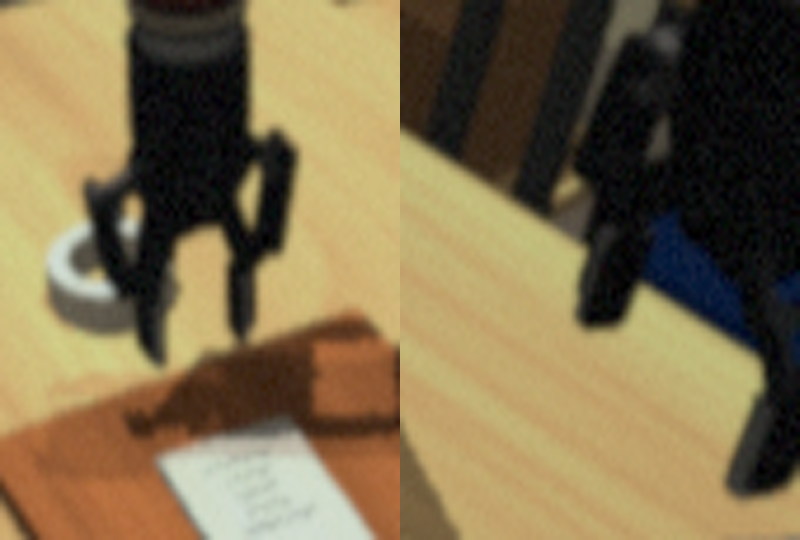

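Run:
```python
from h import *
s=pickle.load(open("scene.pkl","rb"));t=pickle.load(open("top.pkl","rb"))
print("base",proj(s,[[0,0,0]]),proj(t,[[0,0,0]]))
# start tips: tool y dir yaw 67.54deg, open 85
u=np.array([np.cos(1.1788),np.sin(1.1788),0])
for z in(.192,.205,.22,.235):
  P=[np.array([.2383,.5771,z])+a*u for a in(.05,-.05)]
  print(z,proj(s,P).round(1).tolist(),proj(t,P).round(1).tolist())
i=t["img"][255:335,0:80,::-1];cv2.imwrite("pics/c3.png",cv2.resize(i,None,fx=7,fy=7,interpolation=cv2.INTER_CUBIC))
```

```text
base [[453.49750755 164.09794404]] [[295.24071146 400.11922071]]
0.192 [[619.6, 253.8], [586.3, 222.7]] [[17.6, 273.2], [55.5, 294.6]]
0.205 [[622.2, 248.6], [588.5, 217.7]] [[13.2, 273.1], [51.6, 294.8]]
0.22 [[625.2, 242.6], [591.0, 211.9]] [[7.9, 272.9], [46.9, 295.0]]
0.235 [[628.3, 236.4], [593.5, 206.0]] [[2.4, 272.7], [42.1, 295.2]]
```

View pics/c3.png

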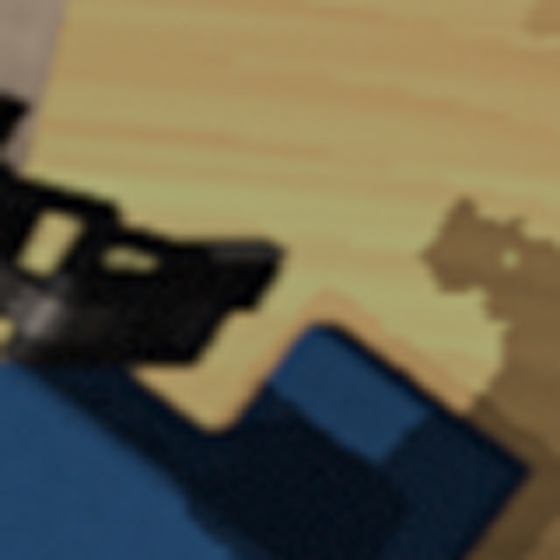

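>>> step_arm(
  targets=[
    {"travel": [0, 0, -0.001], "angular": [0, 0, 0], "gripper": 0.6},
    {"travel": [0, 0, -0.002], "angular": [0, 0, 0], "gripper": 0.6},
    {"travel": [0, 0, -0.003], "angular": [0, 0, 0], "gripper": 0.6},
  ],
)

```text
t: 7.35
tool_pos: [0.5602, -0.2432, 0.0106]
tool_rot: [-2.314, -2.124, -0.0]
contact_force: [0.2, 0.2, -1.0]
opening: 0.0512
grip_force: 0.0
```

>>> step_arm(
  targets=[
    {"travel": [0, 0, -0.001], "angular": [0, 0, 0], "gripper": 0.6},
    {"travel": [0, 0, -0.002], "angular": [0, 0, 0], "gripper": 0.6},
    {"travel": [0, 0, -0.003], "angular": [0, 0, 0], "gripper": 0.6},
  ],
)

```text
t: 7.65
tool_pos: [0.5602, -0.2431, 0.0088]
tool_rot: [-2.314, -2.124, 0.0]
contact_force: [-0.7, 0.2, -0.4]
opening: 0.0512
grip_force: 0.0
```

>>> step_arm(
  targets=[
    {"travel": [0, 0, -0.001], "angular": [0, 0, 0], "gripper": 0.6},
    {"travel": [0, 0, -0.002], "angular": [0, 0, 0], "gripper": 0.6},
    {"travel": [0, 0, -0.003], "angular": [0, 0, 0], "gripper": 0.6},
  ],
)

```text
t: 7.95
tool_pos: [0.5603, -0.2432, 0.0071]
tool_rot: [2.314, 2.125, 0.0]
contact_force: [-0.4, 0.4, -0.3]
opening: 0.0513
grip_force: 0.0
```

The tips really are well above the reported TCP: both views put them about 40 mm higher. The picture is right, so I'll continue down by feel.

>>> step_arm(
  targets=[
    {"travel": [0, 0, -0.004], "angular": [0, 0, 0], "gripper": 0.6},
    {"travel": [0, 0, -0.008], "angular": [0, 0, 0], "gripper": 0.6},
    {"travel": [0, 0, -0.01], "angular": [0, 0, 0], "gripper": 0.6},
  ],
)

```text
t: 8.25
tool_pos: [0.56, -0.2431, 0.0006]
tool_rot: [-2.314, -2.124, 0.0]
contact_force: [-0.5, -0.7, 0.5]
opening: 0.0512
grip_force: 0.0
```

>>> step_arm(
  targets=[
    {"travel": [0, 0, -0.003], "angular": [0, 0, 0], "gripper": 0.6},
    {"travel": [0, 0, -0.005], "angular": [0, 0, 0], "gripper": 0.6},
    {"travel": [0, 0, -0.006], "angular": [0, 0, 0], "gripper": 0.6},
  ],
)

```text
t: 8.55
tool_pos: [0.5602, -0.2431, -0.0027]
tool_rot: [-2.314, -2.124, 0.0]
contact_force: [-0.3, -0.2, 0.3]
opening: 0.0511
grip_force: 0.0
```

>>> step_arm(
  targets=[
    {"travel": [0, 0, -0.002], "angular": [0, 0, 0], "gripper": 0.6},
    {"travel": [0, 0, -0.004], "angular": [0, 0, 0], "gripper": 0.6},
    {"travel": [0, 0, -0.004], "angular": [0, 0, 0], "gripper": 0.6},
  ],
)

```text
t: 8.85
tool_pos: [0.5601, -0.2431, -0.0051]
tool_rot: [-2.314, -2.124, 0.0]
contact_force: [0.3, -0.7, 0.7]
opening: 0.0511
grip_force: 0.0
```

Run:
```python
from station import ctrl
from h import *
i=ctrl.get_image("scene")["img"][105:205,225:325,::-1]
cv2.imwrite("pics/c4.png",cv2.resize(i,None,fx=6,fy=6,interpolation=cv2.INTER_CUBIC))
```

```text
(no output)
```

View pics/c4.png

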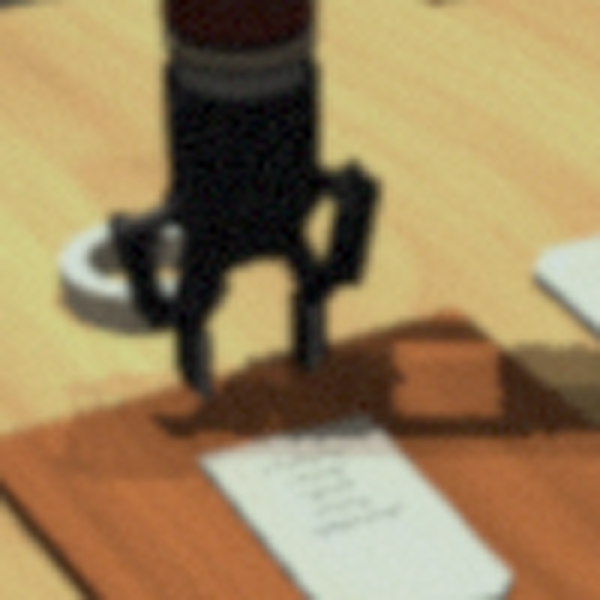

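The tips show at about (258,170) and (277,166), roughly 36 mm high, so there are about 18 mm left to the board.

>>> step_arm(
  targets=[
    {"travel": [0, 0, -0.005], "angular": [0, 0, 0], "gripper": 0.6},
    {"travel": [0, 0, -0.01], "angular": [0, 0, 0], "gripper": 0.6},
    {"travel": [0, 0, -0.014], "angular": [0, 0, 0], "gripper": 0.6},
    {"travel": [0, 0, -0.016], "angular": [0, 0, 0], "gripper": 0.6},
    {"travel": [0, 0, -0.016], "angular": [0, 0, 0], "gripper": 0.6},
  ],
)

```text
t: 9.4
tool_pos: [0.56, -0.243, -0.0149]
tool_rot: [-2.314, -2.124, 0.0]
contact_force: [0.4, 0.4, -1.2]
opening: 0.0514
grip_force: 0.0
```

>>> step_arm(
  targets=[
    {"travel": [0, 0, -0.001], "angular": [0, 0, 0], "gripper": 0.6},
    {"travel": [0, 0, -0.002], "angular": [0, 0, 0], "gripper": 0.6},
    {"travel": [0, 0, -0.002], "angular": [0, 0, 0], "gripper": 0.6},
  ],
)

```text
t: 9.7
tool_pos: [0.5603, -0.2432, -0.0156]
tool_rot: [2.314, 2.124, -0.0]
contact_force: [0.3, 0.3, 0.2]
opening: 0.0508
grip_force: 0.0
```

>>> step_arm(
  targets=[
    {"travel": [0, 0, -0.001], "angular": [0, 0, 0], "gripper": 0.6},
    {"travel": [0, 0, -0.002], "angular": [0, 0, 0], "gripper": 0.6},
    {"travel": [0, 0, -0.002], "angular": [0, 0, 0], "gripper": 0.6},
  ],
)

```text
t: 10.0
tool_pos: [0.5602, -0.2431, -0.017]
tool_rot: [-2.314, -2.124, 0.0]
contact_force: [-0.8, -1.1, 0.9]
opening: 0.0511
grip_force: 0.0
```

>>> step_arm(
  targets=[
    {"travel": [0, 0, -0.001], "angular": [0, 0, 0], "gripper": 0.6},
    {"travel": [0, 0, -0.002], "angular": [0, 0, 0], "gripper": 0.6},
    {"travel": [0, 0, -0.002], "angular": [0, 0, 0], "gripper": 0.6},
  ],
)

```text
t: 10.3
tool_pos: [0.5602, -0.2431, -0.0182]
tool_rot: [-2.314, -2.124, 0.0]
contact_force: [-0.8, -0.5, 0.2]
opening: 0.0511
grip_force: 0.0
```

>>> step_arm(
  targets=[
    {"travel": [0, 0, -0.001], "angular": [0, 0, 0], "gripper": 0.6},
    {"travel": [0, 0, -0.002], "angular": [0, 0, 0], "gripper": 0.6},
    {"travel": [0, 0, -0.002], "angular": [0, 0, 0], "gripper": 0.6},
  ],
)

```text
t: 10.6
tool_pos: [0.5602, -0.2432, -0.0194]
tool_rot: [-2.314, -2.124, 0.0]
contact_force: [0.2, -0.7, -1.0]
opening: 0.0511
grip_force: 0.0
```

>>> step_arm(
  targets=[
    {"travel": [0, 0, -0.001], "angular": [0, 0, 0], "gripper": 0.6},
    {"travel": [0, 0, -0.0015], "angular": [0, 0, 0], "gripper": 0.6},
    {"travel": [0, 0, -0.0015], "angular": [0, 0, 0], "gripper": 0.6},
  ],
)

```text
t: 10.9
tool_pos: [0.5602, -0.2432, -0.0203]
tool_rot: [-2.314, -2.124, 0.0]
contact_force: [-0.3, -0.4, 0.1]
opening: 0.0511
grip_force: 0.0
```

>>> step_arm(
  targets=[
    {"travel": [0, 0, -0.001], "angular": [0, 0, 0], "gripper": 0.6},
    {"travel": [0, 0, -0.0015], "angular": [0, 0, 0], "gripper": 0.6},
    {"travel": [0, 0, -0.0015], "angular": [0, 0, 0], "gripper": 0.6},
  ],
)

```text
t: 11.2
tool_pos: [0.5602, -0.2432, -0.0212]
tool_rot: [-2.314, -2.124, 0.0]
contact_force: [0.4, 0.4, 1.1]
opening: 0.0512
grip_force: 0.0
```

>>> step_arm(
  targets=[
    {"travel": [0, 0, -0.001], "angular": [0, 0, 0], "gripper": 0.6},
    {"travel": [0, 0, -0.0015], "angular": [0, 0, 0], "gripper": 0.6},
    {"travel": [0, 0, -0.0015], "angular": [0, 0, 0], "gripper": 0.6},
  ],
)

```text
t: 11.5
tool_pos: [0.5602, -0.2432, -0.0221]
tool_rot: [-2.314, -2.124, 0.0]
contact_force: [0.4, 0.3, -0.8]
opening: 0.0515
grip_force: 0.0
```

>>> step_arm(
  targets=[
    {"travel": [0, 0, -0.001], "angular": [0, 0, 0], "gripper": 0.6},
    {"travel": [0, 0, -0.0015], "angular": [0, 0, 0], "gripper": 0.6},
    {"travel": [0, 0, -0.0015], "angular": [0, 0, 0], "gripper": 0.6},
  ],
)

```text
t: 11.8
tool_pos: [0.5602, -0.2431, -0.023]
tool_rot: [-2.314, -2.124, 0.0]
contact_force: [0.7, -0.0, -0.4]
opening: 0.0511
grip_force: 0.0
```

>>> step_arm(
  targets=[
    {"travel": [0, 0, -0.001], "angular": [0, 0, 0], "gripper": 0.6},
    {"travel": [0, 0, -0.0015], "angular": [0, 0, 0], "gripper": 0.6},
    {"travel": [0, 0, -0.0015], "angular": [0, 0, 0], "gripper": 0.6},
  ],
)

```text
t: 12.1
tool_pos: [0.5603, -0.2432, -0.0234]
tool_rot: [2.314, 2.125, -0.0]
contact_force: [-1.2, 0.8, 3.1]
opening: 0.0511
grip_force: 1.6
```

Touch at reading z = -0.0234. I'll raise about 2 mm and close on the tail.

>>> step_arm(
  targets=[
    {"travel": [0, 0, 0.004], "angular": [0, 0, 0], "gripper": 0.6},
    {"travel": [0, 0, 0.004], "angular": [0, 0, 0], "gripper": 0.6},
    {"travel": [0.0006, 0.007, 0.004], "angular": [0, 0, 0], "gripper": 0.6},
    {"travel": [0.0012, 0.014, 0.004], "angular": [0, 0, 0], "gripper": 0.6},
    {"travel": [0.0018, 0.021, 0.004], "angular": [0, 0, 0], "gripper": 0.6},
    {"travel": [0.0024, 0.028, 0.004], "angular": [0, 0, 0], "gripper": 0.6},
    {"travel": [0.0028, 0.033, 0.004], "angular": [0, 0, 0], "gripper": 0.6},
    {"travel": [0.0028, 0.033, 0.004], "angular": [0, 0, 0], "gripper": 0.6},
  ],
)

```text
t: 12.9
tool_pos: [0.5619, -0.2228, -0.0215]
tool_rot: [-2.314, -2.125, 0.0]
contact_force: [0.2, -0.9, 1.0]
opening: 0.0513
grip_force: 0.0
```

>>> step_arm(
  targets=[
    {"travel": [0.0002, 0.003, 0], "angular": [0, 0, 0], "gripper": 0.6},
    {"travel": [0.0005, 0.006, 0], "angular": [0, 0, 0], "gripper": 0.6},
    {"travel": [0.0005, 0.006, 0], "angular": [0, 0, 0], "gripper": 0.6},
  ],
)

```text
t: 13.2
tool_pos: [0.5622, -0.2196, -0.0214]
tool_rot: [2.314, 2.125, 0.0]
contact_force: [-0.4, -0.3, 0.6]
opening: 0.0513
grip_force: 0.0
```

>>> step_arm(
  targets=[
    {"travel": [0.0002, 0.003, 0], "angular": [0, 0, 0], "gripper": 0.6},
    {"travel": [0.0005, 0.006, 0], "angular": [0, 0, 0], "gripper": 0.6},
    {"travel": [0.0007, 0.008, 0], "angular": [0, 0, 0], "gripper": 0.6},
  ],
)

```text
t: 13.5
tool_pos: [0.5627, -0.2153, -0.0213]
tool_rot: [2.314, 2.124, -0.001]
contact_force: [0.0, -2.7, -0.6]
opening: 0.0511
grip_force: 0.9
```

Contact at -2.7 N, about 1 mm from where the tail was measured. I'll push on while turning the blade into line with the throat.

>>> step_arm(
  targets=[
    {"travel": [-0.0003, 0.0067, 0], "angular": [0, 0, 0.0036], "gripper": 0.6},
    {"travel": [-0.0007, 0.0134, 0], "angular": [0, 0, 0.0071], "gripper": 0.6},
    {"travel": [-0.001, 0.02, 0], "angular": [0, 0, 0.0107], "gripper": 0.6},
    {"travel": [-0.0014, 0.0267, 0], "angular": [0, 0, 0.0142], "gripper": 0.6},
    {"travel": [-0.0017, 0.0334, 0], "angular": [0, 0, 0.0178], "gripper": 0.6},
    {"travel": [-0.002, 0.04, 0], "angular": [0, 0, 0.0213], "gripper": 0.6},
    {"travel": [-0.0024, 0.0467, 0], "angular": [0, 0, 0.0249], "gripper": 0.6},
    {"travel": [-0.0027, 0.0534, 0], "angular": [0, 0, 0.0284], "gripper": 0.6},
    {"travel": [-0.0031, 0.06, 0], "angular": [0, 0, 0.032], "gripper": 0.6},
    {"travel": [-0.0034, 0.0667, 0], "angular": [0, 0, 0.0355], "gripper": 0.6},
  ],
)

```text
t: 14.5
tool_pos: [0.5606, -0.1747, -0.0213]
tool_rot: [2.284, 2.157, -0.0]
contact_force: [-0.1, -1.9, -0.2]
opening: 0.0513
grip_force: 1.2
```

>>> step_arm(
  targets=[
    {"travel": [-0.0003, 0.0067, 0], "angular": [0, 0, 0.0036], "gripper": 0.6},
    {"travel": [-0.0007, 0.0134, 0], "angular": [0, 0, 0.0071], "gripper": 0.6},
    {"travel": [-0.001, 0.02, 0], "angular": [0, 0, 0.0107], "gripper": 0.6},
    {"travel": [-0.0014, 0.0267, 0], "angular": [0, 0, 0.0142], "gripper": 0.6},
    {"travel": [-0.0017, 0.0334, 0], "angular": [0, 0, 0.0178], "gripper": 0.6},
    {"travel": [-0.002, 0.04, 0], "angular": [0, 0, 0.0213], "gripper": 0.6},
    {"travel": [-0.0024, 0.0467, 0], "angular": [0, 0, 0.0249], "gripper": 0.6},
    {"travel": [-0.0027, 0.0534, 0], "angular": [0, 0, 0.0284], "gripper": 0.6},
    {"travel": [-0.0031, 0.06, 0], "angular": [0, 0, 0.032], "gripper": 0.6},
    {"travel": [-0.0034, 0.0667, 0], "angular": [0, 0, 0.0355], "gripper": 0.6},
  ],
)

```text
t: 15.5
tool_pos: [0.5586, -0.1346, -0.0214]
tool_rot: [2.254, 2.188, -0.0]
contact_force: [-0.7, -2.6, 0.7]
opening: 0.0514
grip_force: 1.3
```

Run:
```python
from station import ctrl
import cv2,numpy as np,pickle
ims=[]
for n,(a,b,c,d) in dict(scene=(150,250,235,335),top=(130,230,265,365)).items():
    i=ctrl.get_image(n);pickle.dump(i,open(n+"2.pkl","wb"));ims.append(cv2.resize(i["img"][a:b,c:d,::-1],(400,400),interpolation=cv2.INTER_CUBIC))
cv2.imwrite("pics/c5.png",np.hstack(ims))
```

View pics/c5.png

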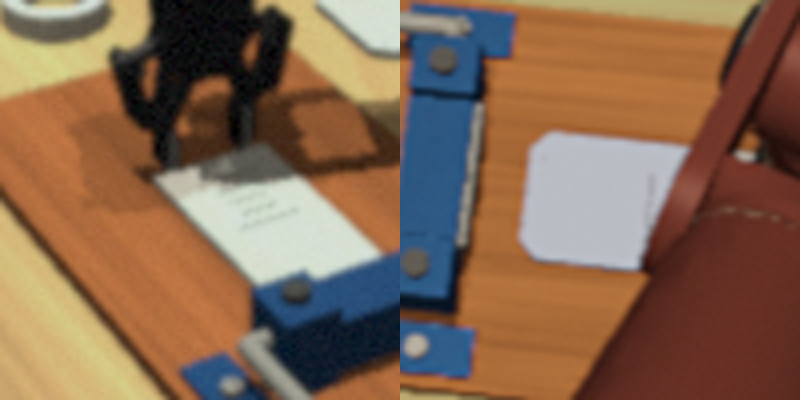

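Run:
```python
from h import *
t=pickle.load(open("top2.pkl","rb"));s=pickle.load(open("scene2.pkl","rb"))
T=lambda a:np.array(a)/4+[265-.375,130-.375]; S=lambda a:np.array(a)/4+[235-.375,150-.375]
F=np.array([.565,.0262,1.541])
L=np.array([[73,-45],[85,-33],[85,33],[73,45]])/1e3;px=T([(150,131),(130,147),(119,240),(142,262)])
r=least_squares(lambda p:(proj(t,loc([*p,.024],L))-px).ravel(),[.57,-.03,1.54]);print("top",r.x,r.fun.round(1),inv(F,r.x)*1e3,np.degrees(r.x[2]-F[2]))
g=r.x
# ray/plane
def ray(d,p,z):
    R=cv2.Rodrigues(np.array(d["rvec"]))[0];K=np.array([[d["fx"],0,d["cx"]],[0,d["fy"],d["cy"]],[0,0,1]])
    C=-R.T@np.array(d["tvec"]);v=R.T@np.linalg.inv(K)@[*p,1];return C+v*(z-C[2])/v[2]
def show(n,d,a,z): 
    for p in a: print(n,(inv(F,ray(d,p,z))*1e3).round(1))
show("bolts top",t,T([(42,60),(14,263)]),.082)
show("feet bolts top",t,T([(14,345)]),.022)
T0=lambda a:np.array(a)/4+[225-.375,120-.375];S0=lambda a:np.array(a)/4+[215-.375,150-.375]
show("bolts scene",s,S0([(376,292),(563,223)]),.082)
show("stop top corners",t,T0([(97,163),(88,250),(48,250),(57,160)]),.040)
show("stop knob",t,T0([(67,202)]),.055)
show("knob scene",s,S0([(549,378)]),.055)
show("tail scene",s,S([(153,176),(268,147)]),.024)
```

```text
top [ 0.5665108  -0.03674556  1.58131614] [-0.2  0.4  0.1  0.2  0.9  0.2 -0.8 -0.7] [-62.87260586  -3.3853971 ] 2.309944488961878
bolts top [ 83.9 -69.3]
bolts top [83.6 68.8]
feet bolts top [ 84.8 112.3]
bolts scene [ 79.3 -66.1]
bolts scene [77.3 74.7]
stop top corners [155.2 -31.1]
stop top corners [152.3  30.2]
stop top corners [179.1  33.1]
stop top corners [182.7 -30.2]
stop knob [168.    2.5]
knob scene [172.9  -2.1]
tail scene [-151.8  -43.3]
tail scene [-143.6   46.5]
```

The blade is centred: nose at folder y ≈ 0, yaw ≈ 0, and the beam bolts are symmetric at ±69 mm. Next I'll push straight in, watching the force.

>>> step_arm(
  targets=[
    {"travel": [0.0002, 0.0067, 0], "angular": [0, 0, 0], "gripper": 0.6},
    {"travel": [0.0004, 0.0133, 0], "angular": [0, 0, 0], "gripper": 0.6},
    {"travel": [0.0006, 0.02, 0], "angular": [0, 0, 0], "gripper": 0.6},
    {"travel": [0.0008, 0.0267, 0], "angular": [0, 0, 0], "gripper": 0.6},
    {"travel": [0.001, 0.0333, 0], "angular": [0, 0, 0], "gripper": 0.6},
    {"travel": [0.0012, 0.04, 0], "angular": [0, 0, 0], "gripper": 0.6},
    {"travel": [0.0014, 0.0467, 0], "angular": [0, 0, 0], "gripper": 0.6},
    {"travel": [0.0016, 0.0533, 0], "angular": [0, 0, 0], "gripper": 0.6},
    {"travel": [0.0018, 0.06, 0], "angular": [0, 0, 0], "gripper": 0.6},
    {"travel": [0.002, 0.0667, 0], "angular": [0, 0, 0], "gripper": 0.6},
  ],
)

```text
t: 16.6
tool_pos: [0.5597, -0.0945, -0.0215]
tool_rot: [-2.254, -2.188, 0.0]
contact_force: [-0.3, -2.3, -0.6]
opening: 0.0513
grip_force: 1.1
```

>>> step_arm(
  targets=[
    {"travel": [0.0002, 0.005, 0], "angular": [0, 0, 0], "gripper": 0.6},
    {"travel": [0.0003, 0.01, 0], "angular": [0, 0, 0], "gripper": 0.6},
    {"travel": [0.0004, 0.015, 0], "angular": [0, 0, 0], "gripper": 0.6},
    {"travel": [0.0006, 0.02, 0], "angular": [0, 0, 0], "gripper": 0.6},
    {"travel": [0.0008, 0.025, 0], "angular": [0, 0, 0], "gripper": 0.6},
    {"travel": [0.0009, 0.03, 0], "angular": [0, 0, 0], "gripper": 0.6},
  ],
)

```text
t: 17.2
tool_pos: [0.5603, -0.0766, -0.0214]
tool_rot: [-2.254, -2.188, 0.0]
contact_force: [-0.1, -1.6, -0.5]
opening: 0.0511
grip_force: 1.0
```

>>> step_arm(
  targets=[
    {"travel": [0.0002, 0.005, 0], "angular": [0, 0, 0], "gripper": 0.6},
    {"travel": [0.0003, 0.01, 0], "angular": [0, 0, 0], "gripper": 0.6},
    {"travel": [0.0004, 0.015, 0], "angular": [0, 0, 0], "gripper": 0.6},
    {"travel": [0.0006, 0.02, 0], "angular": [0, 0, 0], "gripper": 0.6},
    {"travel": [0.0008, 0.025, 0], "angular": [0, 0, 0], "gripper": 0.6},
    {"travel": [0.0009, 0.03, 0], "angular": [0, 0, 0], "gripper": 0.6},
  ],
)

```text
t: 17.8
tool_pos: [0.5608, -0.0586, -0.0214]
tool_rot: [-2.254, -2.188, 0.0]
contact_force: [-0.7, -2.6, -1.3]
opening: 0.0512
grip_force: 0.9
```

>>> step_arm(
  targets=[
    {"travel": [0.0002, 0.005, 0], "angular": [0, 0, 0], "gripper": 0.6},
    {"travel": [0.0003, 0.01, 0], "angular": [0, 0, 0], "gripper": 0.6},
    {"travel": [0.0004, 0.015, 0], "angular": [0, 0, 0], "gripper": 0.6},
    {"travel": [0.0006, 0.02, 0], "angular": [0, 0, 0], "gripper": 0.6},
    {"travel": [0.0008, 0.025, 0], "angular": [0, 0, 0], "gripper": 0.6},
    {"travel": [0.0009, 0.03, 0], "angular": [0, 0, 0], "gripper": 0.6},
  ],
)

```text
t: 18.4
tool_pos: [0.5614, -0.0406, -0.0214]
tool_rot: [-2.254, -2.188, 0.0]
contact_force: [-0.7, -2.1, -0.5]
opening: 0.0513
grip_force: 0.9
```

>>> step_arm(
  targets=[
    {"travel": [0.0001, 0.003, 0], "angular": [0, 0, 0], "gripper": 0.6},
    {"travel": [0.0002, 0.006, 0], "angular": [0, 0, 0], "gripper": 0.6},
    {"travel": [0.0003, 0.009, 0], "angular": [0, 0, 0], "gripper": 0.6},
    {"travel": [0.0004, 0.012, 0], "angular": [0, 0, 0], "gripper": 0.6},
    {"travel": [0.0005, 0.015, 0], "angular": [0, 0, 0], "gripper": 0.6},
    {"travel": [0.0006, 0.018, 0], "angular": [0, 0, 0], "gripper": 0.6},
  ],
)

```text
t: 19.0
tool_pos: [0.5617, -0.03, -0.0214]
tool_rot: [-2.254, -2.188, 0.0]
contact_force: [-0.9, -1.7, -1.1]
opening: 0.0512
grip_force: 0.8
```

>>> step_arm(
  targets=[
    {"travel": [0.0001, 0.002, 0], "angular": [0, 0, 0], "gripper": 0.6},
    {"travel": [0.0002, 0.004, 0], "angular": [0, 0, 0], "gripper": 0.6},
    {"travel": [0.0003, 0.006, 0], "angular": [0, 0, 0], "gripper": 0.6},
    {"travel": [0.0003, 0.008, 0], "angular": [0, 0, 0], "gripper": 0.6},
  ],
)

```text
t: 19.4
tool_pos: [0.5619, -0.0252, -0.0214]
tool_rot: [-2.254, -2.188, -0.0]
contact_force: [0.7, -2.0, -0.8]
opening: 0.051
grip_force: 0.8
```

>>> step_arm(
  targets=[
    {"travel": [0.0001, 0.002, 0], "angular": [0, 0, 0], "gripper": 0.6},
    {"travel": [0.0002, 0.004, 0], "angular": [0, 0, 0], "gripper": 0.6},
    {"travel": [0.0003, 0.006, 0], "angular": [0, 0, 0], "gripper": 0.6},
    {"travel": [0.0003, 0.008, 0], "angular": [0, 0, 0], "gripper": 0.6},
    {"travel": [0.0003, 0.01, 0], "angular": [0, 0, 0], "gripper": 0.6},
  ],
)

```text
t: 19.9
tool_pos: [0.5621, -0.0192, -0.0214]
tool_rot: [-2.254, -2.188, 0.0]
contact_force: [0.4, -2.3, -1.6]
opening: 0.0513
grip_force: 0.8
```

>>> step_arm(
  targets=[
    {"travel": [0, 0.001, 0], "angular": [0, 0, 0], "gripper": 0.6},
    {"travel": [0.0001, 0.002, 0], "angular": [0, 0, 0], "gripper": 0.6},
    {"travel": [0.0001, 0.003, 0], "angular": [0, 0, 0], "gripper": 0.6},
  ],
)

```text
t: 20.2
tool_pos: [0.5622, -0.0175, -0.0214]
tool_rot: [2.254, 2.188, -0.0]
contact_force: [0.5, -1.8, -0.4]
opening: 0.0512
grip_force: 0.8
```

>>> step_arm(
  targets=[
    {"travel": [0, 0.001, 0], "angular": [0, 0, 0], "gripper": 0.6},
    {"travel": [0.0001, 0.002, 0], "angular": [0, 0, 0], "gripper": 0.6},
  ],
)

```text
t: 20.4
tool_pos: [0.5622, -0.0163, -0.0214]
tool_rot: [-2.254, -2.188, 0.0]
contact_force: [-0.0, -1.0, -1.1]
opening: 0.051
grip_force: 0.8
```

>>> step_arm(
  targets=[
    {"travel": [0, 0.001, 0], "angular": [0, 0, 0], "gripper": 0.6},
    {"travel": [0, 0.002, 0], "angular": [0, 0, 0], "gripper": 0.6},
  ],
)

```text
t: 20.6
tool_pos: [0.5622, -0.0151, -0.0214]
tool_rot: [-2.254, -2.188, -0.0]
contact_force: [-0.1, -2.0, -1.7]
opening: 0.0514
grip_force: 0.8
```

>>> step_arm(
  targets=[
    {"travel": [0, 0.001, 0], "angular": [0, 0, 0], "gripper": 0.6},
    {"travel": [0.0001, 0.002, 0], "angular": [0, 0, 0], "gripper": 0.6},
  ],
)

```text
t: 20.8
tool_pos: [0.5623, -0.0139, -0.0214]
tool_rot: [2.254, 2.188, -0.0]
contact_force: [-0.2, -1.9, -1.7]
opening: 0.0511
grip_force: 0.8
```

>>> step_arm(
  targets=[
    {"travel": [0, 0.001, 0], "angular": [0, 0, 0], "gripper": 0.6},
    {"travel": [0, 0.002, 0], "angular": [0, 0, 0], "gripper": 0.6},
  ],
)

```text
t: 21.0
tool_pos: [0.5623, -0.0127, -0.0214]
tool_rot: [-2.254, -2.188, -0.0]
contact_force: [-0.0, -2.9, -0.5]
opening: 0.0512
grip_force: 0.8
```

>>> step_arm(
  targets=[
    {"travel": [0, 0.001, 0], "angular": [0, 0, 0], "gripper": 0.6},
    {"travel": [0.0001, 0.002, 0], "angular": [0, 0, 0], "gripper": 0.6},
  ],
)

```text
t: 21.2
tool_pos: [0.5623, -0.0114, -0.0214]
tool_rot: [-2.254, -2.188, 0.0]
contact_force: [0.2, -1.4, -1.3]
opening: 0.0516
grip_force: 0.8
```

>>> step_arm(
  targets=[
    {"travel": [0, 0.001, 0], "angular": [0, 0, 0], "gripper": 0.6},
    {"travel": [0.0001, 0.002, 0], "angular": [0, 0, 0], "gripper": 0.6},
  ],
)

```text
t: 21.4
tool_pos: [0.5624, -0.0103, -0.0214]
tool_rot: [-2.254, -2.188, 0.0]
contact_force: [-0.4, -1.9, -1.1]
opening: 0.0515
grip_force: 0.8
```

>>> step_arm(
  targets=[
    {"travel": [0, 0.001, 0], "angular": [0, 0, 0], "gripper": 0.6},
    {"travel": [0, 0.002, 0], "angular": [0, 0, 0], "gripper": 0.6},
  ],
)

```text
t: 21.6
tool_pos: [0.5624, -0.0091, -0.0214]
tool_rot: [2.254, 2.188, 0.0]
contact_force: [-0.3, -1.8, -1.0]
opening: 0.0513
grip_force: 0.8
```

>>> step_arm(
  targets=[
    {"travel": [0, 0.001, 0], "angular": [0, 0, 0], "gripper": 0.6},
    {"travel": [0.0001, 0.002, 0], "angular": [0, 0, 0], "gripper": 0.6},
  ],
)

```text
t: 21.8
tool_pos: [0.5625, -0.0079, -0.0214]
tool_rot: [2.254, 2.188, -0.0]
contact_force: [-0.3, -1.6, -1.7]
opening: 0.0513
grip_force: 0.8
```

>>> step_arm(
  targets=[
    {"travel": [0, 0.001, 0], "angular": [0, 0, 0], "gripper": 0.6},
    {"travel": [0.0001, 0.002, 0], "angular": [0, 0, 0], "gripper": 0.6},
  ],
)

```text
t: 22.0
tool_pos: [0.5625, -0.0067, -0.0214]
tool_rot: [-2.254, -2.188, 0.0]
contact_force: [0.5, -2.0, -0.7]
opening: 0.051
grip_force: 0.8
```

>>> step_arm(
  targets=[
    {"travel": [0, 0.001, 0], "angular": [0, 0, 0], "gripper": 0.6},
    {"travel": [0, 0.002, 0], "angular": [0, 0, 0], "gripper": 0.6},
  ],
)

```text
t: 22.2
tool_pos: [0.5625, -0.0055, -0.0214]
tool_rot: [2.254, 2.188, 0.0]
contact_force: [-0.2, -1.3, -1.1]
opening: 0.0512
grip_force: 0.7
```

>>> step_arm(
  targets=[
    {"travel": [0, 0.001, 0], "angular": [0, 0, 0], "gripper": 0.6},
    {"travel": [0.0001, 0.002, 0], "angular": [0, 0, 0], "gripper": 0.6},
  ],
)

```text
t: 22.4
tool_pos: [0.5625, -0.0043, -0.0214]
tool_rot: [-2.254, -2.188, 0.0]
contact_force: [-0.2, -2.5, -1.1]
opening: 0.0512
grip_force: 1.3
```

>>> step_arm(
  targets=[
    {"travel": [0, 0.001, 0], "angular": [0, 0, 0], "gripper": 0.6},
    {"travel": [0, 0.001, 0], "angular": [0, 0, 0], "gripper": 0.6},
  ],
)

```text
t: 22.6
tool_pos: [0.5626, -0.0042, -0.0214]
tool_rot: [2.253, 2.188, -0.001]
contact_force: [0.2, -4.6, -0.8]
opening: 0.051
grip_force: 2.2
```

>>> step_arm(
  targets=[
    {"travel": [0, 0.001, 0], "angular": [0, 0, 0], "gripper": 0.6},
    {"travel": [0, 0.001, 0], "angular": [0, 0, 0], "gripper": 0.6},
  ],
)

```text
t: 22.8
tool_pos: [0.5626, -0.0042, -0.0214]
tool_rot: [2.253, 2.188, -0.002]
contact_force: [-0.6, -7.3, -2.1]
opening: 0.0513
grip_force: 3.2
```

Firm contact with the pad, since the tool no longer advances. I'll add a little and hold.

>>> step_arm(
  targets=[
    {"travel": [0, 0.0005, 0], "angular": [0, 0, 0], "gripper": 0.6},
    {"travel": [0, 0.0005, 0], "angular": [0, 0, 0], "gripper": 0.6},
  ],
)

```text
t: 23.0
tool_pos: [0.5626, -0.0042, -0.0214]
tool_rot: [2.253, 2.187, -0.003]
contact_force: [-0.5, -7.2, -1.9]
opening: 0.0511
grip_force: 3.6
```

>>> step_arm(
  targets=[
    {"travel": [0, 0.0002, 0], "angular": [0, 0, 0], "gripper": 0.6},
    {"travel": [0, 0.0002, 0], "angular": [0, 0, 0], "gripper": 0.6},
    {"travel": [0, 0.0002, 0], "angular": [0, 0, 0], "gripper": 0.6},
    {"travel": [0, 0.0002, 0], "angular": [0, 0, 0], "gripper": 0.6},
  ],
)

```text
t: 23.4
tool_pos: [0.5626, -0.0042, -0.0214]
tool_rot: [2.253, 2.187, -0.003]
contact_force: [-0.7, -7.1, -1.5]
opening: 0.0511
grip_force: 3.8
```

>>> step_arm(
  targets=[
    {"travel": [0, 0, 0], "angular": [0, 0, 0], "gripper": 0.6},
    {"travel": [0, 0, 0], "angular": [0, 0, 0], "gripper": 0.6},
    {"travel": [0, 0, 0], "angular": [0, 0, 0], "gripper": 0.6},
    {"travel": [0, 0, 0], "angular": [0, 0, 0], "gripper": 0.6},
  ],
)

```text
t: 23.8
tool_pos: [0.5627, -0.0042, -0.0213]
tool_rot: [2.253, 2.187, -0.003]
contact_force: [-0.8, -7.3, -1.1]
opening: 0.0511
grip_force: 3.8
```

>>> step_arm(
  targets=[
    {"travel": [0, 0.0004, 0], "angular": [0, 0, 0], "gripper": 0.6},
    {"travel": [0, 0.0007, 0], "angular": [0, 0, 0], "gripper": 0.6},
    {"travel": [0, 0.0007, 0], "angular": [0, 0, 0], "gripper": 0.6},
  ],
)

```text
t: 24.1
tool_pos: [0.5627, -0.0041, -0.0213]
tool_rot: [2.252, 2.187, -0.004]
contact_force: [-0.9, -8.9, -1.2]
opening: 0.0514
grip_force: 4.4
```

>>> step_arm(
  targets=[
    {"travel": [0, 0.0002, 0], "angular": [0, 0, 0], "gripper": 0.6},
    {"travel": [0, 0.0002, 0], "angular": [0, 0, 0], "gripper": 0.6},
    {"travel": [0, 0.0002, 0], "angular": [0, 0, 0], "gripper": 0.6},
    {"travel": [0, 0.0002, 0], "angular": [0, 0, 0], "gripper": 0.6},
    {"travel": [0, 0.0002, 0], "angular": [0, 0, 0], "gripper": 0.6},
    {"travel": [0, 0.0002, 0], "angular": [0, 0, 0], "gripper": 0.6},
    {"travel": [0, 0.0002, 0], "angular": [0, 0, 0], "gripper": 0.6},
    {"travel": [0, 0.0002, 0], "angular": [0, 0, 0], "gripper": 0.6},
  ],
)

```text
t: 24.9
tool_pos: [0.5626, -0.0041, -0.0213]
tool_rot: [2.252, 2.187, -0.004]
contact_force: [-1.3, -9.4, -1.2]
opening: 0.0512
grip_force: 4.6
```

Held about 0.8 s at roughly 9 N on the tool, about 7 to 8 N on the pad. Now I'll back off straight and lift away.

>>> step_arm(
  targets=[
    {"travel": [0, -0.003, 0], "angular": [0, 0, 0], "gripper": 0.6},
    {"travel": [-0.0003, -0.01, 0], "angular": [0, 0, 0], "gripper": 0.6},
    {"travel": [-0.0008, -0.025, 0], "angular": [0, 0, 0], "gripper": 0.6},
    {"travel": [-0.0015, -0.05, 0], "angular": [0, 0, 0], "gripper": 0.6},
    {"travel": [-0.0015, -0.05, 0.05], "angular": [0, 0, 0], "gripper": 0.6},
    {"travel": [-0.0015, -0.05, 0.12], "angular": [0, 0, 0], "gripper": 0.6},
    {"travel": [-0.0015, -0.05, 0.2], "angular": [0, 0, 0], "gripper": 0.6},
    {"travel": [-0.0015, -0.05, 0.27], "angular": [0, 0, 0], "gripper": 0.6},
    {"travel": [-0.0015, -0.05, 0.33], "angular": [0, 0, 0], "gripper": 0.6},
    {"travel": [-0.0015, -0.05, 0.35], "angular": [0, 0, 0], "gripper": 0.6},
  ],
)

```text
t: 25.9
tool_pos: [0.5642, -0.0334, 0.1944]
tool_rot: [2.25, 2.183, 0.008]
contact_force: [0.1, 0.6, 0.4]
opening: 0.0512
grip_force: 0.0
```

>>> step_arm(
  targets=[
    {"travel": [0, -0.08, 0], "angular": [0, 0, 0], "gripper": 0.6},
    {"travel": [0, -0.16, 0], "angular": [0, 0, 0], "gripper": 0.6},
    {"travel": [0, -0.24, 0], "angular": [0, 0, 0], "gripper": 0.6},
    {"travel": [0, -0.32, 0], "angular": [0, 0, 0], "gripper": 0.6},
    {"travel": [0, -0.4, 0], "angular": [0, 0, 0], "gripper": 0.6},
    {"travel": [0, -0.45, 0], "angular": [0, 0, 0], "gripper": 0.6},
    {"travel": [0, -0.45, 0], "angular": [0, 0, 0], "gripper": 0.6},
    {"travel": [0, -0.45, 0], "angular": [0, 0, 0], "gripper": 0.6},
  ],
)

```text
t: 26.7
tool_pos: [0.5608, -0.3025, 0.1868]
tool_rot: [-2.254, -2.184, -0.0]
contact_force: [-0.3, 0.5, -0.2]
opening: 0.0513
grip_force: 0.0
```

Run:
```python
from station import ctrl
import cv2,numpy as np,pickle
ims=[]
for n,(a,b,c,d) in dict(scene=(170,290,255,375),top=(120,240,225,345)).items():
    i=ctrl.get_image(n);ims.append(cv2.resize(i["img"][a:b,c:d,::-1],(400,400),interpolation=cv2.INTER_CUBIC))
cv2.imwrite("pics/c6.png",np.hstack(ims))
```

```text
(no output)
```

View pics/c6.png

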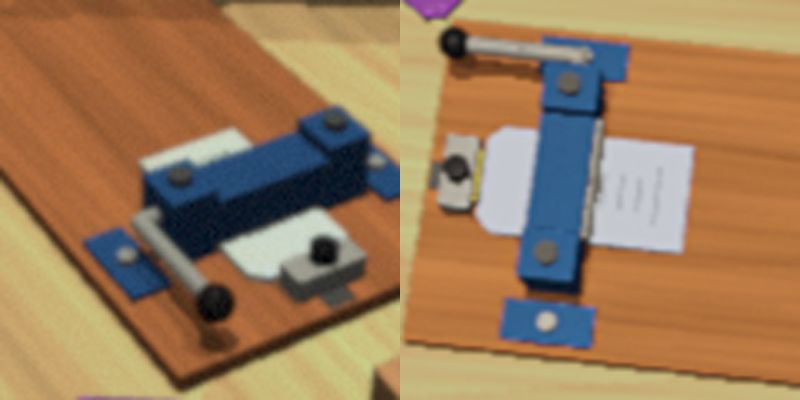

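The blade lies through the throat with its nose at about (480,180) in the right crop, square on the brass pad. The stop knob is at (57,168), the same spot as at the start, so the stop hasn't shifted.

```bash
python3 -c "
from station import ctrl
print(ctrl.finish_job())"
```

```text
the job is handed in; nothing more can be done
None
```

The blade is under the beam with its nose square on the brass pad. I pressed it for about 0.8 s at roughly 9 N at the tool (highest reading 9.4 N), then withdrew the arm; the stop had not moved in the final picture, and the job is handed in.

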